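# Set the bench calliper's sliding jaw to the red stop

## Robot

A 7-joint arm with a two-finger parallel gripper is mounted at the origin on the work surface. World frame = base frame: x ahead of the robot, y to its left, z up, the work surface at z = 0. Lengths are in m, angles in rad, forces in N, time in s.
With the tool pointing down it reaches from about 0.425 to 0.925 m from the base axis. Payload 6.8 kg.
Tool frame: the origin (TCP) lies between the finger pads; the fingertips stand r.tip_extent ahead of it and the grasp point (between the pads) lies 8 mm behind it (r.tip_extent is the distance from the TCP to the fingertips, in m); z points along the fingers, y is the direction in which the jaws open and shut (so a half turn about z gives the same grasp; the last joint's range is limited). The gripper opens to 88 mm and grips with 3 to 60 N. Pads are 20 mm wide; open, the fingers measure 115 mm over their backs; the gripper's body (75 mm by 178 mm) begins 61 mm behind the grasp point.
Start: joints at [-1.382, 0.477, 0.022, 1.555, -0.011, 1.109, -0.083], TCP at [0.197, 0.646, 0.234] pointing down, gripper open.
Joint ranges: [-2.96, 2.96], [-0.34, 2.1], [-1.41, 1.46], [0.24, 2.44], [-1.37, 4.51], [0.17, 1.92], [-2.96, 2.96]. Speed limits (rad/s): [2.39, 2.39, 3.14, 3.14, 3.14, 3.14, 3.14].

## Interface

Orientations are given as a unit quaternion [x, y, z, w].
In Python, from rig import r, eyes gives the robot as it stands.
- The arm moves only by the tool step_arm, never from a script. Its arguments are lists of equal length, an entry for each row: "travel": the shift along the world's x, y, z in mm, a list of three; "spin": the turn about the world's z in rad; "jaw": the closure, from 0 (fully open) to 1 (shut). In form: {"travel": [[tx, ty, tz], ...], "spin": [spin, ...], "jaw": [jaw, ...]}. A call has 1 to 12 rows; each row shifts and turns the pose as measured when the row begins; what a row does not reach is not made up. A row lasts 1/8 s, in which the tool goes at most 62.5 mm and 10.7 degrees, less where a joint would pass 70% of its speed; a pose out of reach is approached as far as the arm can. A call is refused whole if a number of a shift passes 62.5 or a number of a turn 0.188, either way. A call with a gripper value outside its range is refused whole. The fingers move at their own pace and stop on an object; "squeeze" is the grip in N (left out, the last holds). Time passes only in rows, so rows that do not move let the fingers close. It gives the time, the measured TCP pose, the force and the opening at its end, in the units of the state.
- r.read_state(): the state, without advancing time (a new reading comes with each control period).
- eyes.snapshot(name): name is "side" or "top"; returns (picture, depth): 420x560x3 uint8, red, green, blue; 420x560 float32, m along the optical axis (not along the pixel's ray), 0 where there is no reading.
- eyes.calibration(name): a dict with "fx", "fy", "cx", "cy" (pixels), "k1" (the pictures are not rectified: a ray, as slopes to the right and down, at radius r is drawn at 1 + k1 r^2 times it, then the intrinsics apply), "R" (3x3) and "t" (3): a world point X has camera coordinates R X + t. Camera axes: x right, y down, z forward; pixel columns grow to the right and rows downward; lengths in m; the calibration is good to about 2 mm. A picture is of the moment at which its call begins. calibration takes no time and is no camera call.
- r.close_job(): hands the job in, once; it reports no verdict.
The state is a dict: "time": time; "joint_positions": joint angles; "qd": joint speeds; "tau": joint torques, N m; "tool_pos": TCP position; "ee_rot": TCP orientation; "force": force on the tool from outside, world axes, zero at the start; "ft_torque": the same for the moment, N m; "gripper_width": finger opening in m.
Only numpy, scipy, OpenCV 4.12 (cv2) and the standard library are available. Lean on these libraries where they do the work, as an engineer would, in place of code of your own. Each camera call takes 0.05 s, during which the arm holds its last target. There are 200 camera calls.

## Task

Set the bench calliper for the next copper vessel with your fingertips: press down the black thumb plate in the middle of the sliding jaw to free its brake, keep it down while you push the jaw along the beam until it rests against the red stop collar, then let the plate spring back up so that the brake holds the jaw there. Do not drag the jaw with its brake on, and leave the tools and copperware lying about where they are.

Things in the scene. Friction and masses are not known exactly. Their poses are not given: they have to be found in the camera images.
- gauge: the bench calliper, bolted down: a level steel beam 520 mm long (along its y axis), 36 mm wide (x) and 14 mm thick, its underside 36 mm and its top 50 mm above the bench, on two feet. Origin on the bench under the middle of the beam; z is up. A fixed jaw at the +y end and the sliding jaw's blade reach out to +x (up to 120 mm from the beam's centre line, 52 mm high)
- jaw_mid (a point): centre of the sliding jaw's saddle, on the beam's centre line, 43 mm above the bench. The saddle (aluminium) is 96 mm long along the beam and 66 mm wide. At each of its two ends a block, 20 mm long and as wide as the saddle, rises to 80 mm above the bench; between the two blocks lies a gap of 56 mm with the thumb plate in it, which is open to the sides above 62 mm. It carries a dial on its -x side
- plate_top (a point): centre of the top face of the black ribbed thumb plate in the middle of the sliding jaw: 46 mm across the beam, 52 mm along it, 70 mm above the bench at rest (10 mm below the tops of the end blocks); it goes straight down when pressed and is carried along with the jaw
- brake_plate (a joint): how far the thumb plate is pressed down, m: 0 at rest with the brake on, at most 0.006. A spring resists with about 5 to 6 N and lifts the plate again when let go; from about 0.003 m on the brake is fully off. With the brake on, friction holds the jaw against pushes of 10 N and more; with it off the jaw slides with about 1 N
- slide_jaw (a joint): position of the sliding jaw along the beam, m, growing towards the beam's +y end; 0 with the saddle at the middle of the beam
- stop_red_mid (a point): centre of the red stop collar clamped on the beam (steel, with a red cap on top and a red thumbscrew on its -x side): 24 mm long along the beam, 56 mm wide, top 74 mm above the bench; this point is on the beam's centre line, 43 mm above the bench. It may be on either side of the jaw. The jaw rests against it when this point and jaw_mid are 60 mm apart. The collar is fixed
- stop_yellow_mid (a point): centre of the yellow stop collar, alike in all but colour, on the other side of the jaw; it is for another vessel size
- bud: bystander, loose: bud-shaped copper vessel, 155 mm across and 190 mm high, standing; origin at the centre of its foot
- dome: bystander, loose: copper dome lying rim down, 154 mm across and 77 mm high; origin at the centre of its underside
- hammer: bystander, loose: hammer, 280 mm long, lying flat along its x axis; origin under its middle
- setting_block: bystander, loose: steel setting block 28 x 50 x 22 mm (x, y, z); origin at the centre of its underside
- punch: bystander, loose: brass and steel punch lying along its y axis, 107 mm long and 10 mm thick; origin on the bench under it
- square: bystander, loose: engineer's square, 118 mm by 80 mm and 16 mm thick, lying flat; origin on the bench under it
- tin: bystander, loose: blue tin of marking paint with a steel lid, 56 mm across and 54 mm high; origin at the centre of its underside

How it is judged:
By the outcome, as a careful person would: the job done as asked, in the order asked, and still so for the second after the job is handed in, with the robot touching nothing.
It also fails if it takes over 32 s, if anything falls off the work surface, if the arm or the gripper's body presses on something with over 40 N, if the wrist force passes 120 N, or if a joint passes its speed limit or range.

## Working session

There is one attempt and no reset: what is moved stays moved. The work goes in short steps, Python scripts to look and compute and a tool call to move; the robot and the scene stay as the last step left them, time stands still between calls to the robot, and variables do not carry over. Pictures are saved under pics/ and viewed, about 8 in all and at most 12, crops included, and the job is handed in when it is done.

Besides the shell and the picture viewer there is one more tool, called after "Call:" in YAML: its name, and indented under it one key for each argument. step_arm: Moves the arm, as the interface text tells. Its arguments: {"type":"object","properties":{"travel":{"type":"array","items":{"type":"array","items":{"type":"number"}}},"spin":{"type":"array","items":{"type":"number"}},"jaw":{"type":"array","items":{"type":"number"}},"squeeze":{"type":"number"}},"required":["travel","spin","jaw"]}

```bash
mkdir -p pics; cat > h.py <<'E'
import numpy as np, cv2
from rig import r, eyes
def snap(n):
    p,d=eyes.snapshot(n); return p,d
def ray(c,u,v):
    a=np.array([(u-c['cx'])/c['fx'],(v-c['cy'])/c['fy']]); s=a.copy()
    for _ in range(20): s=a/(1+c['k1']*(s@s))
    R=np.array(c['R']);t=np.array(c['t'])
    return -R.T@t, R.T@np.array([s[0],s[1],1.])
def onz(c,u,v,z):
    o,d=ray(c,u,v); return o+d*(z-o[2])/d[2]
def atd(c,u,v,dep):
    o,d=ray(c,u,v); return o+d*dep
E
python3 - <<'E'
from h import *
print(r.read_state(), r.tip_extent)
for n in('top','side'):
    p,d=snap(n); np.savez(f'/tmp/{n}.npz',p=p,d=d)
    cv2.imwrite(f'pics/{n}0.png',p[:,:,::-1]); c=eyes.calibration(n); print(n,c, -np.array(c['R']).T@c['t'])
E
```

```text
{'time': 0.0, 'joint_positions': array([-1.38210396,  0.47776541,  0.02235903,  1.55643478, -0.01149517,
        1.10927695, -0.08311036]), 'qd': array([ 6.31335293e-04,  1.19591631e-03, -2.65758140e-07,  1.12401058e-04,
       -1.20421893e-03,  5.41670409e-04, -1.26194892e-05]), 'tau': array([-3.14129911e-04, -5.82851565e+01,  1.53431766e+00, -2.72633171e+01,
       -5.44106599e-02,  1.67216890e-02,  1.40536863e-04]), 'tool_pos': array([0.19726528, 0.64493612, 0.23271238]), 'ee_rot': array([ 1.47853845e-01,  9.89008832e-01, -8.76027674e-04, -5.90485354e-05]), 'force': array([ 0.25971156, -0.76738382, -0.20779509]), 'ft_torque': array([ 0.01583083,  0.04944311, -0.03167725]), 'gripper_width': 0.08817417198486911} 0.011
top {'fx': 381.72678837740455, 'fy': 381.72678837740455, 'cx': 271.322368830941, 'cy': 203.92115304045376, 'k1': -0.02953601811343964, 'R': array([[ 0.00769899, -0.99984776, -0.01565812],
       [-0.98984653, -0.00539759, -0.14203775],
       [ 0.14193161,  0.01659269, -0.98973739]]), 't': array([0.01046013, 0.53150335, 1.24141243])} [ 0.34983054 -0.00727099  1.30432962]
side {'fx': 391.12824608128824, 'fy': 391.12824608128824, 'cx': 277.7669337174986, 'cy': 204.05805579075542, 'k1': -0.11556943612418769, 'R': array([[ 0.90854084, -0.41734786, -0.01934691],
       [-0.25836375, -0.52484491, -0.81104007],
       [ 0.32833171,  0.74186157, -0.5846706 ]]), 't': array([-0.4764311 ,  0.17784135,  0.88723719])} [ 0.18749677 -0.76370554  0.65376048]
```

View pics/top0.png

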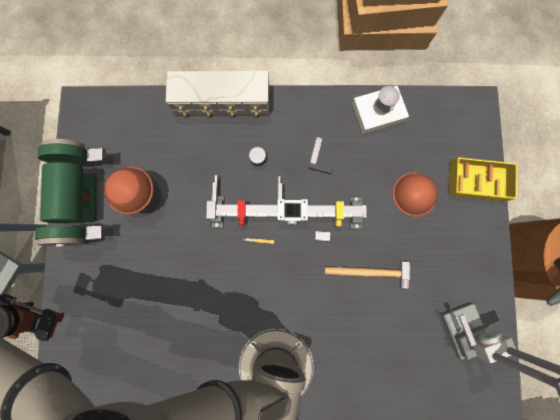

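View pics/side0.png

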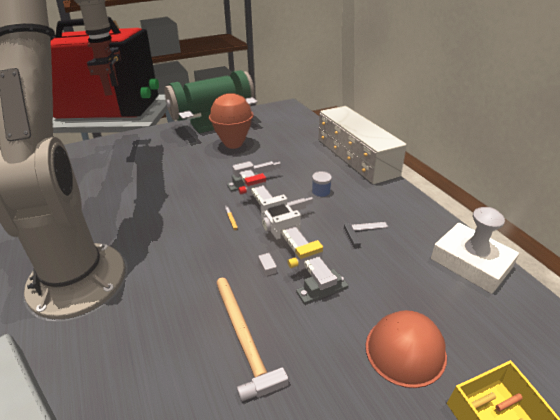

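The top view shows the saddle at about (292,210), the red collar at (241,212) and the yellow one at (340,212). The beam lies along world y, with the fixed jaw to the left (+y). The square, tin and punch are near the beam but off it. I'll measure next.

```bash
python3 - <<'E'
from h import *
for n,box in(('top',(195,170,380,235)),('side',(215,150,360,310))):
    z=np.load(f'/tmp/{n}.npz');p,d=z['p'],z['d'];c=eyes.calibration(n)
    hsv=cv2.cvtColor(p,cv2.COLOR_RGB2HSV)
    x0,y0,x1,y1=box; m0=np.zeros(p.shape[:2],np.uint8); m0[y0:y1,x0:x1]=1
    H,S,V=cv2.split(hsv)
    for nm,m,zz in(('red',((H<8)|(H>172))&(S>150)&(V>80),.074),('yel',(H>20)&(H<35)&(S>150)&(V>100),.074)):
        k,l,st,ce=cv2.connectedComponentsWithStats((m&(m0>0)).astype(np.uint8))
        for i in range(1,k):
            if st[i,4]>8:
                ys,xs=np.where(l==i);dd=np.median(d[l==i])
                print(n,nm,st[i],ce[i],onz(c,*ce[i],zz).round(4),atd(c,*ce[i],dd).round(4))
    if n=='top':
        a=cv2.resize(p[185:240,200:380],None,fx=4.4,fy=4.4,interpolation=cv2.INTER_CUBIC)
    else: a=cv2.resize(p[150:310,215:360],None,fx=3.7,fy=3.7,interpolation=cv2.INTER_CUBIC)
    if n=='top':
        g=cv2.cvtColor(p,cv2.COLOR_RGB2GRAY); print(g[198:224,276:310])
        for u in (215,225,265,270,315,325,355): 
            col=g[200:225,u]; w=np.where(col>120)[0]+200; print(u,w.min() if len(w) else 0,w.max() if len(w) else 0, d[212,u], atd(c,u,(w.min()+w.max())/2,d[211,u]).round(4))
        a1=a
    else: cv2.imwrite('pics/c1.png',np.vstack([cv2.copyMakeBorder(a[:, :],0,0,0,max(0,a1.shape[1]-a.shape[1]),0)[:350,:a1.shape[1]],a1])[:,:,::-1][:600,:800])
E
```

```text
top red [238 201   7  17 119] [241. 209.] [0.509  0.1119 0.074 ] [0.509  0.1119 0.0745]
top red [239 220   6   5  29] [241.4137931  221.93103448] [0.4668 0.1098 0.074 ] [0.469  0.112  0.0509]
top yel [336 202   8  17 123] [339.1300813  210.01626016] [ 0.5075 -0.2067  0.074 ] [ 0.5075 -0.2067  0.074 ]
top yel [336 221   6   5  29] [338.4137931  222.93103448] [ 0.4655 -0.2037  0.074 ] [ 0.4676 -0.2074  0.0509]
[[ 99 124 198 232 230 217 122  92  81  97 100 100 101 100  99 102 100 101
   99 100  97 100 100  98 102 106 115 115 114 114 114 108 101 101]
 [101 138 221 242 240 237 221 202 127 122 123 122 123 122 123 123 122 123
  124 125 123 121 124 120 128 155 194 195 190 194 189 153 106 101]
 [103 156 239 244 227 224 244 240 197 223 224 224 224 224 224 222 224 224
  224 224 223 224 223 222 219 217 238 232 205 228 234 194 106  99]
 [100 165 245 240 170 165 231 243 225 243 246 245 245 246 246 246 246 245
  246 246 246 245 246 246 242 234 242 210 158 207 241 206 103  98]
 [102 168 246 241 160 174 235 242 200 210 211 211 210 210 210 209 211 214
  222 223 222 222 221 223 226 232 242 206 145 187 
[... 3024 characters left out ...]
225 204 215 1.2682267 [0.5102 0.1675 0.0498]
265 204 216 1.2614485 [0.5091 0.0345 0.0507]
270 204 216 1.2653967 [0.5097 0.018  0.0473]
315 205 217 1.2614731 [ 0.5071 -0.1311  0.048 ]
325 205 216 1.2621617 [ 0.5085 -0.1637  0.0514]
355 200 224 1.2600372 [ 0.5045 -0.2634  0.0476]
side red [245 173  21  12 151] [255.08609272 178.98013245] [0.5062 0.1087 0.074 ] [0.5073 0.1118 0.072 ]
side red [239 186   7   7  40] [242.    189.175] [0.4553 0.0766 0.074 ] [0.4667 0.1125 0.0493]
side yel [296 241  27  17 266] [309.18421053 248.89473684] [ 0.5048 -0.2108  0.074 ] [ 0.5055 -0.2095  0.0726]
side yel [289 258   9   9  65] [292.81538462 262.04615385] [ 0.4544 -0.2318  0.074 ] [ 0.4658 -0.2091  0.0493]
```

View pics/c1.png

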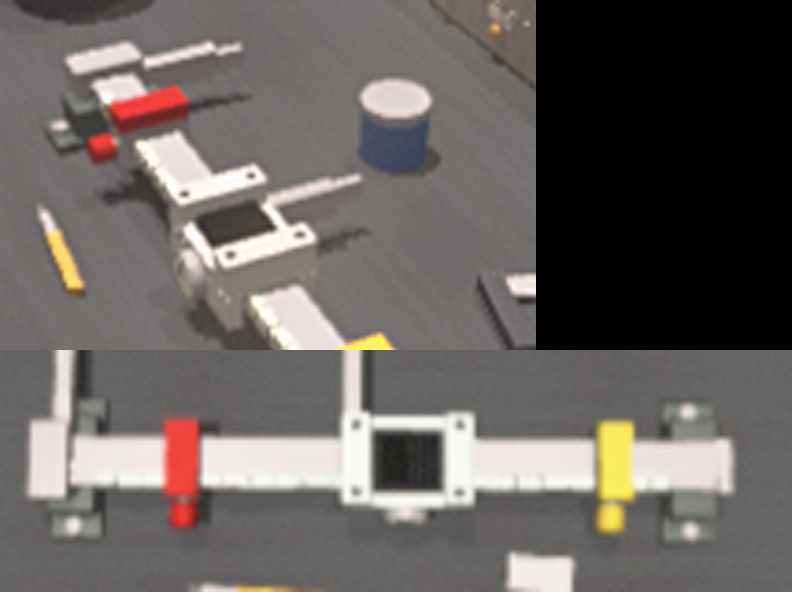

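The crop confirms the layout: the black plate sits between two light end blocks, at about (292,210) in the top view. The red collar is on the +y side and its path is clear. Next I'll compute the saddle position.

```bash
python3 - <<'E'
from h import *
c=eyes.calibration('top');z=np.load('/tmp/top.npz');d=z['d']
print('blk', onz(c,277.4,210,.08),onz(c,307.4,210,.08), onz(c,292.4,199.2,.08),onz(c,292.4,219,.08))
print('inner',onz(c,284.1,210,.08),onz(c,300.4,210,.08))
print('plate',onz(c,292,210,.07), np.median(d[206:214,287:298]), atd(c,292,210,np.median(d[206:214,287:298])))
for u in (280,305): print(atd(c,u,210,np.median(d[205:215,u])))
s=eyes.calibration('side');g=np.load('/tmp/side.npz')['p'][150:310,215:360]
gg=cv2.cvtColor(g,cv2.COLOR_RGB2GRAY); m=(gg<60).astype(np.uint8); k,l,st,ce=cv2.connectedComponentsWithStats(m)
i=l[60,62]; u,v=ce[i]+[215,150]; print(st[i],u,v,onz(s,u,v,.07))
E
```

```text
blk [ 0.50566031 -0.00654608  0.08      ] [ 0.50620805 -0.1034154   0.08      ] [ 0.5412474  -0.05500615  0.08      ] [ 0.4767241  -0.05500003  0.08      ]
inner [ 0.50578335 -0.02819546  0.08      ] [ 0.50608097 -0.08082654  0.08      ]
plate [ 0.50720286 -0.05408922  0.07      ] 1.2433379 [ 0.5072176  -0.0540936   0.06988441]
[ 0.50585009 -0.01495555  0.07888474]
[ 0.50622178 -0.09570378  0.07955167]
[    0     0   145   160 22894] 287.14265746483795 229.6817943566 [ 0.49221574 -0.12584822  0.07      ]
```

Call:
step_arm:
  travel:
    - [25,-55,0]
    - [25,-55,0]
    - [25,-55,0]
    - [25,-55,0]
    - [25,-55,0]
    - [25,-55,0]
    - [25,-55,0]
    - [25,-55,0]
    - [25,-55,0]
    - [25,-55,0]
    - [25,-55,0]
    - [10,-20,0]
  spin: [0.05,0.05,0.05,0.05,0.05,0.04,0,0,0,0,0,0]
  jaw: [1,1,1,1,1,1,1,1,1,1,1,1]
  squeeze: 10

```text
time: 1.6
tool_pos: [0.4837, -0.0012, 0.2298]
ee_rot: [-0.004, 1.0, -0.002, -0.0]
force: [-0.4, 0.1, 0.1]
gripper_width: 0.0007
```

Call:
step_arm:
  travel:
    - [24,-46,0]
    - [0,0,-40]
    - [0,0,-40]
    - [0,0,-40]
    - [0,0,0]
  spin: [0,0,0,0,0]
  jaw: [1,1,1,1,1]

```text
time: 2.22
tool_pos: [0.5088, -0.0519, 0.1069]
ee_rot: [-0.001, 1.0, -0.002, 0.0]
force: [-0.5, 0.9, 0.5]
gripper_width: 0.0004
```

```bash
python3 - <<'E'
from h import *
st=r.read_state();print(st['tool_pos'],st['force'])
p,d=snap('side');q,e=snap('top')
a=cv2.resize(p[150:290,200:370],None,fx=3.4,fy=3.4,interpolation=cv2.INTER_CUBIC)
cv2.imwrite('pics/s2.png',a[:,:,::-1])
E
```

```text
[ 0.50881976 -0.05185627  0.10691004] [-0.53426572  0.90995833  0.48007265]
```

View pics/s2.png

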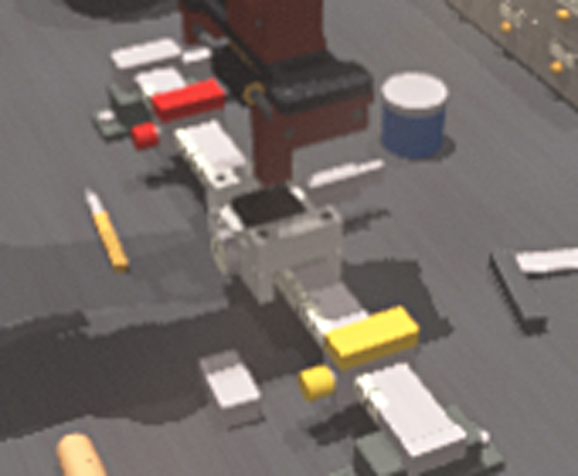

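The finger stands above the black plate in the side crop (plate at about (268,205), tip at about (273,180)), and nothing else is near. I'll go down to just above the plate and then press in small steps.

Call:
step_arm:
  travel:
    - [0,5,-12]
    - [0,0,-9]
    - [0,0,0]
  spin: [0,0,0]
  jaw: [1,1,1]

```text
time: 2.7
tool_pos: [0.5138, -0.046, 0.0907]
ee_rot: [-0.001, 1.0, -0.001, 0.006]
force: [-0.8, -1.0, 0.9]
gripper_width: 0.0006
```

Call:
step_arm:
  travel:
    - [0,0,0]
    - [0,0,0]
  spin: [0,0]
  jaw: [1,1]

```text
time: 2.95
tool_pos: [0.5142, -0.046, 0.0913]
ee_rot: [-0.001, 1.0, -0.001, 0.007]
force: [0.7, -0.5, -0.2]
gripper_width: 0.0005
```

```bash
python3 - <<'E'
from h import *
st=r.read_state();print(st['tool_pos'],st['force'],st['qd'].round(3),st['joint_positions'].round(3))
E
```

```text
[ 0.5142248  -0.04600317  0.09129577] [ 0.66232568 -0.54133599 -0.2067935 ] [-0.002 -0.002  0.003 -0.001  0.001  0.002 -0.002] [-0.328  0.424  0.364  2.083 -0.237  0.659  1.767]
```

Call:
step_arm:
  travel:
    - [-5,0,-6]
    - [0,0,0]
  spin: [0,0]
  jaw: [1,1]

```text
time: 3.2
tool_pos: [0.5088, -0.0461, 0.0851]
ee_rot: [-0.001, 1.0, -0.001, 0.007]
force: [-0.1, -0.4, -0.7]
gripper_width: 0.0003
```

Call:
step_arm:
  travel:
    - [0,0,-2]
    - [0,0,-1]
    - [0,0,-1]
  spin: [0,0,0]
  jaw: [1,1,1]

```text
time: 3.58
tool_pos: [0.5089, -0.0462, 0.0809]
ee_rot: [-0.001, 1.0, -0.001, 0.007]
force: [0.2, -0.0, 1.3]
gripper_width: 0.0006
```

Call:
step_arm:
  travel:
    - [0,0,-1]
    - [0,0,0]
  spin: [0,0]
  jaw: [1,1]

```text
time: 3.82
tool_pos: [0.509, -0.0462, 0.0801]
ee_rot: [-0.001, 1.0, -0.001, 0.007]
force: [-0.2, 0.0, 2.7]
gripper_width: 0.0005
```

Call:
step_arm:
  travel:
    - [0,0,-1.5]
    - [0,0,-1]
    - [0,0,0]
  spin: [0,0,0]
  jaw: [1,1,1]

```text
time: 4.2
tool_pos: [0.5091, -0.0462, 0.0781]
ee_rot: [-0.001, 1.0, -0.001, 0.007]
force: [-2.5, 0.1, 5.8]
gripper_width: 0.0006
```

Call:
step_arm:
  travel:
    - [0,0,-1]
    - [0,0,-1]
    - [0,0,0]
  spin: [0,0,0]
  jaw: [1,1,1]

```text
time: 4.58
tool_pos: [0.509, -0.0462, 0.0767]
ee_rot: [-0.001, 1.0, -0.001, 0.007]
force: [-1.3, -0.0, 4.8]
gripper_width: 0.0006
```

Call:
step_arm:
  travel:
    - [0,0,-1.5]
    - [0,0,0]
  spin: [0,0]
  jaw: [1,1]

```text
time: 4.82
tool_pos: [0.509, -0.0462, 0.0756]
ee_rot: [-0.001, 1.0, -0.001, 0.007]
force: [-1.1, 0.4, 5.5]
gripper_width: 0.0003
```

Call:
step_arm:
  travel:
    - [0,4,0]
    - [0,4,0]
    - [0,4,0]
  spin: [0,0,0]
  jaw: [1,1,1]

```text
time: 5.2
tool_pos: [0.5091, -0.0343, 0.076]
ee_rot: [-0.001, 1.0, -0.001, 0.007]
force: [-2.5, -1.0, 5.7]
gripper_width: 0.0002
```

Call:
step_arm:
  travel:
    - [0,6,-0.4]
    - [0,8,-0.2]
    - [0,8,-0.2]
    - [0,8,-0.2]
  spin: [0,0,0,0]
  jaw: [1,1,1,1]

```text
time: 5.7
tool_pos: [0.5092, -0.0032, 0.0756]
ee_rot: [-0.0, 1.0, -0.001, 0.008]
force: [-2.1, -1.3, 6.3]
gripper_width: 0.0004
```

```bash
python3 - <<'E'
from h import *
p,d=snap('top');s,e=snap('side')
g=cv2.cvtColor(p,cv2.COLOR_RGB2GRAY)
a=cv2.resize(p[170:240,200:330],None,fx=4,fy=4,interpolation=cv2.INTER_CUBIC)
b=cv2.resize(s[150:240,215:345],None,fx=4,fy=4,interpolation=cv2.INTER_CUBIC)
cv2.imwrite('pics/s3.png',np.vstack([a,b])[:590,:,::-1])
E
```

```text
(no output)
```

View pics/s3.png

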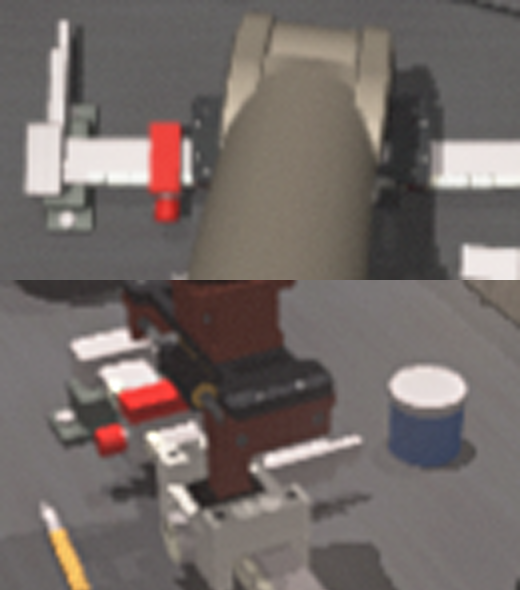

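The jaw follows the finger in both views: the finger stands on the plate and the blade moves along with it. I'll continue.

Call:
step_arm:
  travel:
    - [0,8,-0.2]
    - [0,8,-0.1]
    - [0,8,-0.1]
    - [0,8,-0.1]
    - [0,8,-0.1]
    - [0,6,-0.1]
  spin: [0,0,0,0,0,0]
  jaw: [1,1,1,1,1,1]

```text
time: 6.55
tool_pos: [0.5094, 0.0467, 0.0758]
ee_rot: [-0.002, 1.0, -0.0, 0.008]
force: [-1.1, -1.3, 5.9]
gripper_width: 0.0003
```

Call:
step_arm:
  travel:
    - [0,4,-0.2]
    - [0,3,-0.1]
    - [0,2,-0.1]
    - [0,2,-0.1]
  spin: [0,0,0,0]
  jaw: [1,1,1,1]

```text
time: 7.05
tool_pos: [0.5095, 0.0601, 0.0759]
ee_rot: [-0.003, 1.0, 0.0, 0.008]
force: [-1.4, -0.2, 5.4]
gripper_width: 0.0002
```

Call:
step_arm:
  travel:
    - [0,2,-0.2]
    - [0,2,-0.1]
    - [0,2,-0.1]
  spin: [0,0,0]
  jaw: [1,1,1]

```text
time: 7.42
tool_pos: [0.51, 0.0647, 0.0759]
ee_rot: [-0.002, 1.0, -0.001, 0.009]
force: [-0.3, -3.8, 6.2]
gripper_width: 0.0003
```

Call:
step_arm:
  travel:
    - [0,2,-0.2]
    - [0,2,-0.1]
  spin: [0,0]
  jaw: [1,1]

```text
time: 7.68
tool_pos: [0.5104, 0.0669, 0.076]
ee_rot: [-0.002, 1.0, -0.002, 0.009]
force: [-1.1, -4.1, 5.6]
gripper_width: 0.0004
```

```bash
python3 - <<'E'
from h import *
s,e=snap('side')
b=cv2.resize(s[150:240,215:325],None,fx=5,fy=5,interpolation=cv2.INTER_CUBIC)
cv2.imwrite('pics/s4.png',b[:,:,::-1])
E
```

```text
(no output)
```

View pics/s4.png

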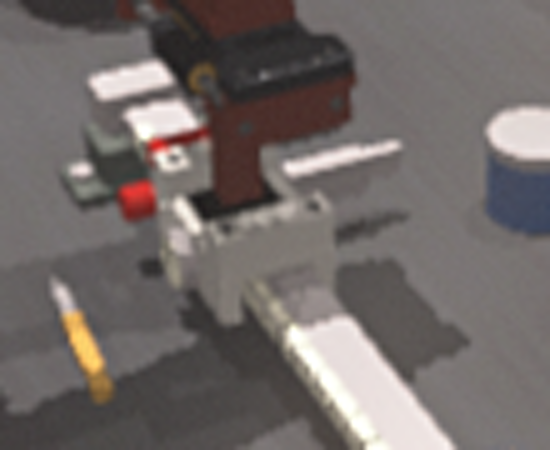

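Call:
step_arm:
  travel:
    - [0,2,-0.2]
    - [0,2,-0.1]
  spin: [0,0]
  jaw: [1,1]

```text
time: 7.98
tool_pos: [0.5108, 0.069, 0.076]
ee_rot: [-0.001, 1.0, -0.003, 0.01]
force: [-1.1, -4.2, 4.8]
gripper_width: 0.0002
```

```bash
python3 - <<'E'
from h import *
s,e=snap('side');p,d=snap('top')
old=cv2.imread('pics/s4.png')
b=cv2.resize(s[150:240,215:325],None,fx=5,fy=5,interpolation=cv2.INTER_CUBIC)
cv2.imwrite('pics/s5.png',b[:,:,::-1])
# image shift of saddle's front wall and blade between the two pictures
o=cv2.cvtColor(old,cv2.COLOR_BGR2GRAY);n=cv2.cvtColor(b,cv2.COLOR_RGB2GRAY)
for nm,(x0,y0,x1,y1) in(('front',(205,190,335,315)),('tin',(480,100,550,230)),('blade',(280,130,410,180)),('leftblk',(160,200,230,300))):
    t=o[y0:y1,x0:x1]; res=cv2.matchTemplate(n[y0-20:y1+20,max(0,x0-20):x1+20],t,cv2.TM_CCOEFF_NORMED)
    _,v,_,l=cv2.minMaxLoc(res); print(nm,(l[0]-min(20,x0))/5,(l[1]-20)/5,round(v,3))
c=eyes.calibration('side')
P=np.dstack(np.meshgrid(np.arange(560),np.arange(420)))
pts=[]
for v in range(180,215):
    for u in range(255,285):
        if e[v,u]>0: pts.append(atd(c,u,v,e[v,u]))
pts=np.array(pts)
m=(pts[:,2]>.055)&(pts[:,2]<.075)&(abs(pts[:,0]-.508)<.03)&(pts[:,1]<.03)&(pts[:,1]>-.03)
print('-y face y',m.sum(),np.median(pts[m,1]),pts[m,1].std())
cols=[u for u in range(255,310)]
q=[atd(eyes.calibration('top'),u,195,d[195,u]) for u in range(245,285)]
E
```

```text
front 0.0 0.0 0.989
tin 0.0 0.0 1.0
blade 0.0 0.0 0.999
leftblk -0.2 -0.2 0.983
-y face y 138 0.008828604187090638 0.0012998238837170334
```

The jaw has not moved between the two pictures under a 4 N push with the brake off, so it is against the collar. I'll let the plate up with straight lifts.

Call:
step_arm:
  travel:
    - [0,0,2]
    - [0,0,2]
    - [0,0,3]
    - [0,0,8]
    - [0,0,20]
    - [0,0,40]
    - [0,0,50]
  spin: [0,0,0,0,0,0,0]
  jaw: [1,1,1,1,1,1,1]

```text
time: 8.95
tool_pos: [0.5079, 0.0705, 0.2017]
ee_rot: [-0.002, 1.0, -0.004, 0.006]
force: [0.1, 0.4, 0.4]
gripper_width: 0.0004
```

Call:
step_arm:
  travel:
    - [-20,50,0]
    - [-20,50,0]
    - [-20,50,0]
    - [-20,50,0]
    - [-20,50,0]
    - [-20,50,0]
    - [-20,30,0]
    - [0,0,0]
  spin: [0,0,0,0,0,0,0,0]
  jaw: [1,1,1,1,1,1,1,1]

```text
time: 9.95
tool_pos: [0.3638, 0.4128, 0.2105]
ee_rot: [-0.002, 1.0, 0.001, 0.012]
force: [0.6, -0.8, 0.1]
gripper_width: 0.0006
```

```bash
python3 - <<'E'
from h import *
p,d=snap('top');s,e=snap('side')
c=eyes.calibration('top')
a=cv2.resize(p[165:245,190:350],None,fx=4,fy=4,interpolation=cv2.INTER_CUBIC)
b=cv2.resize(s[160:220,220:320],None,fx=4.5,fy=4.5,interpolation=cv2.INTER_CUBIC)
W=max(a.shape[1],b.shape[1]);f=lambda i:cv2.copyMakeBorder(i,0,0,0,W-i.shape[1],cv2.BORDER_CONSTANT)
cv2.imwrite('pics/s6.png',np.vstack([f(a),f(b)])[:600,:,::-1])
g=cv2.cvtColor(p,cv2.COLOR_RGB2GRAY); print(g[203:206,234:285]); print(g[208:212:3,234:285])
print(d[210,234:285].round(3))
hsv=cv2.cvtColor(p,cv2.COLOR_RGB2HSV); print(hsv[207,234:250].tolist())
for u,v in((259,209),(260,211)): print(atd(c,u,v,d[v,u]))
E
```

```text
[[105 105 107 114 121 120 121 121 120 129 187 247 248 242 240 248 240 134
   89  87  88  88  86  86  89  87  84  87  90 100 103 103 115 172 234 245
  234 236 247 243 174  81  66  80 101 102  99 102 101 101 101]
 [153 153 149 136 123 120 120 120 121 134 192 247 249 249 249 249 240 125
   62  50  47  49  47  49  50  51  51  46  53  53  53  52  69 139 233 248
  249 249 249 242 178 101 107 114 125 119 116 116 117 117 118]
 [216 216 210 179 131 122 120 121 121 138 198 248 249 249 249 249 239 122
   60  51  43  48  44  48  48  46  47  43  53  40  48  47  66 138 234 248
  249 249 249 243 186 152 194 201 202 198 196 196 198 197 196]]
[[236 235 229 179 130 120 120 121 120 138 197 248 249 249 250 249 238 114
   60  52  40  49  44  44  45  40  46  43  49  43  53  43  65 141 234 248
  250 250 249 244 195 183 229 234 234 234 234 233 233 233 233]
 [236 236 228 179 129 120 120 121 124 138 197 247 249 250 249 249 238 117
   63  51  42  50  46  46  47  46  51  45  55  42  51  49  67 139 234 248
  250 249 249 244 201 188 231 234 235 235 236 236 235 235 235]]
[1.266 1.267 1.268 1.264 1.244 1.238 1.244 1.244 1.241 1.24  1.243 1.237
 1.236 1.233 1.235 1.231 1.236 1.258 1.244 1.249 1.248 1.247 1.246 1.246
 1.244 1.243 1.247 1.244 1.242 1.241 1.244 1.244 1.247 1.247 1.23  1.233
 1.233 1.229 1.232 1.237 1.27  1.264 1.267 1.262 1.267 1.262 1.261 1.264
 1.261 1.262 1.268]
[[8, 9, 240], [9, 11, 240], [2, 18, 240], [2, 83, 240], [1, 168, 241], [1, 186, 241], [1, 188, 241], [1, 187, 241], [1, 186, 241], [2, 164, 242], [4, 79, 245], [24, 5, 249], [40, 3, 250], [40, 3, 250], [40, 3, 250], [38, 4, 250]]
[0.50973502 0.0534465  0.07110726]
[0.50304205 0.05005302 0.07226015]
```

View pics/s6.png

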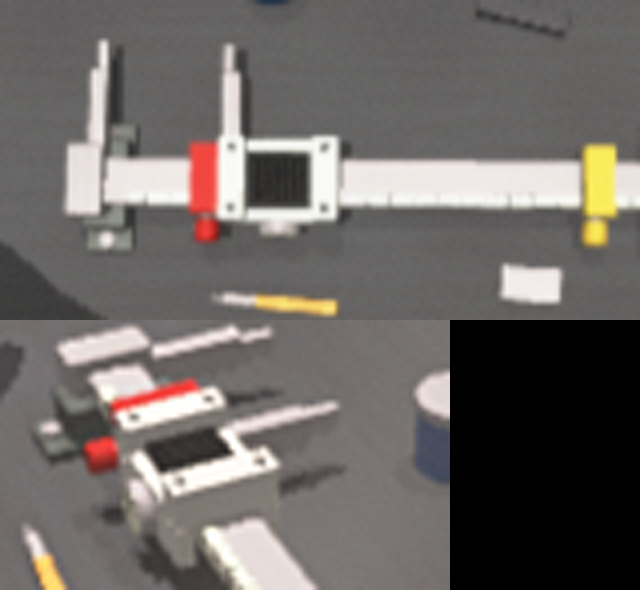

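The block now sits flush against the red collar with no gap (crop edge at about x=218). The plate is back up at about z 0.07, the same depth as at the start. I'll hand in.

```bash
python3 - <<'E'
from h import *
z=np.load('/tmp/top.npz');p,d=snap('top')
df=cv2.absdiff(p,z['p']).max(2); 
for n,(x0,y0,x1,y1) in dict(tin=(246,145,270,168),square=(305,133,335,177),block=(312,228,334,244),punch=(240,234,277,247),hammer=(322,258,415,290),dome=(390,170,442,218),bud=(102,163,158,216)).items():
    print(n,(df[y0:y1,x0:x1]>60).sum())
print(r.close_job())
E
```

```text
tin 0
square 0
block 0
punch 0
hammer 0
dome 0
bud 0
the job is handed in; nothing more can be done
None
```

The jaw now rests against the red collar with its brake on, and the job is handed in at about 10 s of the 32 s allowed.

I pressed the thumb plate about 5 mm down with the closed fingertips, at about 5–6 N. I held it there while pushing the jaw about 107 mm along the beam towards +y. I then lifted straight up and moved the arm clear.

- **Jaw against the collar:** While the plate was still down, a 4 N push no longer moved the jaw; the fingertips only slid on the plate. The last pictures show the saddle flush with the red collar, with no visible gap.
- **Plate back up:** It reads about 70 mm above the bench, the same as at the start.
- **Bystanders:** In the top picture none of them changed between start and end.
- **One disagreement:** The side-camera depth put the saddle's rear face about 5 mm further along than expected. The top view and the contact force did not support that, so I took it as depth bias.

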